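# Make up two coffee caddies

## Robot

A 6-joint arm with a two-finger parallel gripper is mounted at the origin on a cart in front of the work surface, level with it; the furniture and walls round the work are solid. World frame = base frame: x ahead of the robot, y to its left, z up, the work surface at z = 0. Lengths are in m, angles in rad, forces in N, time in s.
With the tool pointing down it reaches from about 0.425 to 0.95 m from the base axis. Payload 14.7 kg.
Tool frame: the origin (TCP) lies midway between the tips of the shut fingers; the grasp point (between the pads) lies 19 mm behind it (grasp_offset is the distance from the TCP to the grasp point, in m); z points along the fingers, y is the line along which they close (so a half turn about z gives the same grasp; the last joint's range is limited). The gripper opens to 85 mm and grips with 20 to 120 N. Pads are 22 mm wide; open, the fingers measure 114 mm over their backs; the gripper's body (76 mm by 85 mm) begins 54 mm behind the grasp point. The pads swing forward as they close: fully open they stand 13 mm farther back than shut.
Start: joints at [1.061, 0.48, 1.596, -0, 1.065, -0.047], TCP at [0.29, 0.582, 0.231] pointing down, gripper open.
Joint ranges: [-2.75, 2.75], [-0.82, 2.05], [0.23, 2.67], [-1.56, 4.7], [0.09, 2.69], [-2.92, 2.92]. Speed limits (rad/s): [1.89, 1.89, 2.39, 3.01, 3.01, 3.01].

## Interface

Orientations are given as a unit quaternion [w, x, y, z].
In Python, from plant import state, camera, finish_job, grasp_offset gives the robot as it stands. The module is installed in compiled form; this text tells all that it offers.
- The arm moves only by the tool step_arm, never from a script. Its argument "motion" is one flat list of numbers, 7 for each row, row after row: the shift along the tool's x, y, z in normalised numbers (1 is 600 mm), then the turn, a rotation vector about the tool's x, y, z in shares of pi/2 rad (1.0 is pi/2 rad), then the finger opening in mm, from 0 to 85.4. A call has 1 to 12 rows; each row is the pose to reach, as a shift and turn from the pose commanded when the call began, along the tool's axes at that moment; what a row does not reach only later rows make up. A row lasts 1/10 s, in which the tool goes at most 50 mm and 8.59 degrees, less where a joint would pass 70% of its speed; a pose out of reach is approached as far as the arm can. No shift or turn number may pass 1 either way. A call with a gripper value outside its range is refused whole. The fingers move at their own pace and stop on an object; the grip force is fixed at half the most. Time passes only in rows, so rows that repeat a pose let the fingers close. It gives the time, the measured TCP pose, the force, the opening and the grip force at its end, in the units of the state.
- state(): the state, without advancing time (a new reading comes with each control period).
- camera(name): name is "scene" or "top" or "wrist"; returns a dict with "pixels" (384x512x3 uint8, red, green, blue), "depth" (384x512 float32, m along the optical axis (not along the pixel's ray), 0 where there is no reading), "fx", "fy", "cx", "cy" (pixels), "extrinsics" (4x4, takes a point from world to camera coordinates). Camera axes: x right, y down, z forward; pixel columns grow to the right and rows downward; lengths in m; the calibration is good to about 2 mm. A picture is of the moment at which its call begins.
- finish_job(): hands the job in; it is judged then, once.
The state is a dict: "time_s": time; "joints": joint angles; "qvel": joint speeds; "joint_efforts": joint torques, N m; "tool_pos": TCP position; "ee_rot": TCP orientation; "wrist_force": force on the tool from outside, world axes, zero at the start; "torque": the same for the moment, N m; "finger_gap": finger opening in m; "finger_force": force on a finger pad.
Only numpy, scipy, OpenCV 4.12 (cv2) and the standard library are available. Lean on these libraries where they do the work, as an engineer would, in place of code of your own. Each camera call takes 0.05 s, during which the arm holds its last target. There are 200 camera calls.

## Task

Make up the two coffee caddies from the things in the row behind them. The dark wooden caddy gets the spice jar, standing in its square bay, and the blue tile on its sloping shelf; the green caddy gets the steel canister, standing in its bay, and on its sloping shelf the terracotta tile with the yellow tile stacked on top of it. Every tile lies flat, its sides straight up the slope, centred across the shelf and with its lower end against the lip; leave the mug, the salt shaker and the pen where they are.

Things in the scene. Friction and masses are not known exactly. Their poses are not given: they have to be found in the camera images.
- green_caddy: Green painted caddy, fixed, 90x190x49 mm. Origin: centre of underside, z up; all in mm. Bay 76x76 inside, centre x 0 y +50, floor z 8, rim top z 16. Sloping shelf, 50 wide on midline y -50, 58 long, falls towards +x (away from robot) at 15 deg; its low end meets the lip (backstop) at x 26 z 22; lip square to shelf, 26 high, 6 thick. Tiles overhang it 3 a side.
- wooden_caddy: Dark brown wooden caddy, fixed, 90x190x49 mm. Origin: centre of underside, z up; all in mm. Bay 76x76 inside, centre x 0 y +50, floor z 8, rim top z 16. Sloping shelf, 50 wide on midline y -50, 58 long, falls towards +x (away from robot) at 15 deg; its low end meets the lip (backstop) at x 26 z 22; lip square to shelf, 26 high, 6 thick. Tiles overhang it 3 a side.
- blue_tile: Blue ceramic square tile, 56x56x14 mm, edges rounded, about 0.09 kg, lying flat on the worktop at the start. Origin: centre of its underside; x and y along its sides, z up through its thickness.
- terracotta_tile: Orange-brown terracotta square tile, 56x56x14 mm, edges rounded, about 0.09 kg, lying flat on the worktop at the start. Origin: centre of its underside; x and y along its sides, z up through its thickness.
- yellow_tile: Yellow square tile, 56x56x14 mm, edges rounded, about 0.09 kg, lying flat on the worktop at the start. Origin: centre of its underside; x and y along its sides, z up through its thickness.
- spice_jar: Round glass spice jar with a dark cap, 41 mm across (the same from foot to cap), 105 mm high, about 0.11 kg, standing. Origin: centre of its underside; z up.
- steel_canister: Small round brushed-steel canister with a wire clip, 64 mm high, about 0.14 kg, standing. Origin: centre of its underside to within 2 mm (the round body, 58 mm across, has its axis at y +2 mm); z up.
- mug: Bystander: stoneware mug with green-grey rim and handle, 81 x 114 x 92 mm high, at the right. Origin: centre of its underside; z up.
- salt_shaker: Bystander: grey salt shaker, 44 mm across, 90 mm high, behind the work. Origin: centre of its underside; z up.
- pen: Bystander: black pen, 145 mm long (y), 9 mm thick, lying at the left. Origin: centre of its underside.
Mind the look-alikes: they are no part of the job. Leave any purple or turquoise look-alike of the spice_jar alone.

How it is judged:
By the outcome, as a careful person would: the job done as asked, in the order asked, and still so for the second after the job is handed in, with the robot touching nothing.
It also fails if it takes over 115 s, if anything falls off the work surface, if the arm or the gripper's body presses on something with over 40 N, if the wrist force passes 120 N, or if a joint passes its speed limit or range.

## Working session

There is one attempt and no reset: what is moved stays moved. The work goes in short steps, Python scripts to look and compute and a tool call to move; the robot and the scene stay as the last step left them, time stands still between calls to the robot, and variables do not carry over. Pictures are saved under pics/ and viewed, at most 14 in all, crops included, and the job is handed in when it is done.

Besides the shell and the picture viewer there is one more tool, called after "Call:" as name(argument=value, ...) on one line, values as JSON. step_arm: Moves the arm, as the interface text tells. Its arguments: {"type":"object","properties":{"motion":{"type":"array","items":{"type":"number"}}},"required":["motion"]}

```bash
mkdir -p pics; ls; python3 - <<'E'
from plant import state,camera,grasp_offset
import cv2,numpy as np,pickle
s=state();print(s['tool_pos'],s['ee_rot'],grasp_offset if not callable(grasp_offset) else grasp_offset())
for n in ['top','scene']:
    c=camera(n);pickle.dump(c,open(n+'.pkl','wb'));cv2.imwrite(f'pics/{n}0.png',cv2.cvtColor(c['pixels'],cv2.COLOR_RGB2BGR))
    E=np.array(c['extrinsics']);print(n,c['fx'],c['cx'],c['cy'],(-E[:3,:3].T@E[:3,3]).round(3),E[:3,:3].round(2).tolist())
E
```

```text
pics
[0.28997364 0.5812538  0.23065866] [-1.65902877e-04  2.29322873e-01  9.73350205e-01 -6.09510181e-04] 0.0187
top 361.74600360633997 254.70722958343583 193.21727023250585 [0.326 0.122 1.266] [[-0.32, -0.95, -0.0], [-0.92, 0.31, -0.22], [0.21, -0.07, -0.98]]
scene 453.25333551492173 257.4693917587017 187.56714648748746 [-0.354 -0.777  1.259] [[0.66, -0.75, 0.0], [-0.52, -0.46, -0.72], [0.54, 0.47, -0.7]]
```

View pics/top0.png

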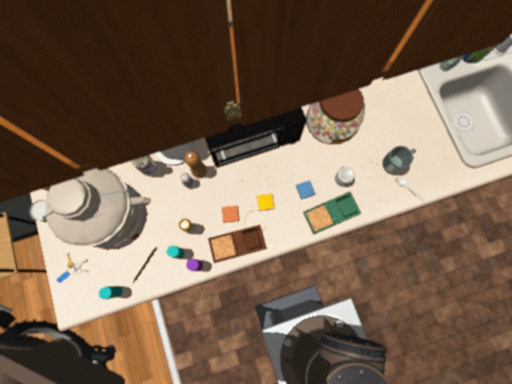

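View pics/scene0.png

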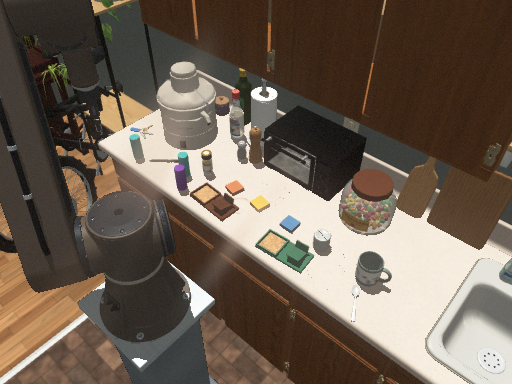

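The top view shows these pixel positions:

| Thing | Pixel |
|---|---|
| wooden caddy | (238,244) |
| green caddy | (332,212) |
| terracotta tile | (230,214) |
| yellow tile | (265,202) |
| blue tile | (305,189) |
| canister | (345,176) |
| spice jar | (185,225) |
| turquoise and purple look-alikes | (174,251), (194,264) |

In the scene view the jar is at (207,160), right beside the look-alikes.

```bash
cat > h.py <<'E'
import numpy as np,cv2,pickle
from scipy.spatial.transform import Rotation as R
def ray(c,uv,z):
    E=np.array(c['extrinsics']);Rt=E[:3,:3];o=-Rt.T@E[:3,3]
    uv=np.atleast_2d(uv).astype(float)
    d=np.c_[(uv[:,0]-c['cx'])/c['fx'],(uv[:,1]-c['cy'])/c['fy'],np.ones(len(uv))]@Rt
    return o+d*((z-o[2])/d[:,2])[:,None]
def cloud(c):
    E=np.array(c['extrinsics']);v,u=np.mgrid[:384,:512];d=c['depth']
    p=np.stack([(u-c['cx'])/c['fx']*d,(v-c['cy'])/c['fy']*d,d],-1)
    return (p-E[:3,3])@E[:3,:3]
def hsv(c): return cv2.cvtColor(c['pixels'],cv2.COLOR_RGB2HSV)
def mask(c,lo,hi): return cv2.inRange(hsv(c),np.array(lo),np.array(hi))
def rect(c,m,z,at=None,amin=30):
    """biggest contour (or nearest to pixel at) -> centre xy, sides mm, angle deg on plane z"""
    k=[q for q in cv2.findContours(m,cv2.RETR_EXTERNAL,cv2.CHAIN_APPROX_NONE)[0] if cv2.contourArea(q)>amin]
    if not k: return None
    q=max(k,key=cv2.contourArea) if at is None else min(k,key=lambda q:np.hypot(*(q[:,0].mean(0)-at)))
    p=ray(c,q[:,0],z)[:,:2]
    (x,y),(w,h),a=cv2.minAreaRect((p*1000).astype(np.float32))
    return [round(float(t),1) for t in (x,y,w,h,a)],q[:,0].mean(0).round()
E
python3 - <<'E'
from h import *
c=pickle.load(open('top.pkl','rb'));H=hsv(c);P=cloud(c)
for n,(u,v) in dict(terra=(230,214),yel=(265,202),blue=(305,189),can=(345,176),jar=(185,225),jar2=(184,221),turq=(174,251),pur=(194,264),bayW=(222,245),shW=(252,238),bayG=(319,217),shG=(346,206),mug=(398,160),salt=(186,180),mill=(193,157),pen=(145,263)).items():
    print(n,H[v,u],P[v,u].round(3))
for n,lo,hi,at in [('terra',(5,150,120),(14,255,255),(230,214)),('yel',(20,170,150),(30,255,255),(265,202)),('blue',(100,100,80),(115,255,255),(305,189)),('green',(65,80,30),(90,255,200),(346,206))]:
    print(n,rect(c,mask(c,lo,hi),.014,at))
z=P[...,2]
m=((z>.03)&(z<.3)).astype(np.uint8)
for u,v in [(345,176),(185,225),(174,251),(194,264),(186,180),(398,160)]:
    L=cv2.connectedComponents(m)[1];l=L[v,u];q=P[(L==l)&(m>0)] if l else None
    if q is not None: 
        t=q[q[:,2]>q[:,2].max()-.012];print((u,v),len(q),q[:,2].max().round(3),t.mean(0).round(3),q.min(0).round(3),q.max(0).round(3))
E
```

```text
terra [ 11 167 231] [0.551 0.138 0.013]
yel [ 25 243 249] [0.551 0.008 0.019]
blue [103 127 186] [ 0.55  -0.142  0.016]
can [ 20  22 209] [ 0.541 -0.279  0.063]
jar [ 24  27 253] [0.547 0.286 0.104]
jar2 [ 24  63 243] [0.561 0.285 0.103]
turq [ 89 196 200] [0.479 0.342 0.103]
pur [141 148 188] [0.419 0.293 0.105]
bayW [ 15 134 224] [0.458 0.198 0.004]
shW [ 11 164 101] [0.445 0.092 0.027]
bayG [ 15 133 224] [ 0.441 -0.155  0.007]
shG [ 72 113 120] [ 0.445 -0.252  0.032]
mug [ 71  31 165] [ 0.544 -0.501  0.01 ]
salt [ 18  23 144] [0.697 0.242 0.082]
mill [ 15 163 167] [0.74  0.192 0.158]
pen [14 54 99] [0.484 0.465 0.008]
terra ([552.2, 137.5, 49.8, 48.2, 77.6], array([230., 214.]))
yel ([552.6, 7.1, 50.2, 51.3, 79.5], array([265., 202.]))
blue ([549.5, -141.8, 48.0, 48.0, 0.0], array([305., 189.]))
green ([445.0, -238.5, 79.6, 102.3, 4.5], array([342., 208.]))
(345, 176) 257 0.068 [ 0.545 -0.283  0.062] [ 0.516 -0.311  0.03 ] [ 0.577 -0.254  0.068]
(185, 225) 176 0.11 [0.55  0.287 0.105] [0.53  0.268 0.031] [0.57  0.307 0.11 ]
(174, 251) 182 0.112 [0.48  0.348 0.105] [0.46  0.328 0.031] [0.499 0.368 0.112]
(194, 264) 172 0.111 [0.42  0.301 0.105] [0.4   0.281 0.031] [0.439 0.319 0.111]
(186, 180) 145 0.093 [0.708 0.244 0.086] [0.687 0.225 0.03 ] [0.725 0.267 0.093]
```

Careful with the scale: shifts go in shares of 600 mm and turns go in shares of pi/2 rad. That gives: -380 mm / 600 = -0.6333, -291 mm / 600 = -0.485, -0.4625 rad / 1.5708 = -0.2944.

Call:
step_arm(motion=[-0.6333,-0.485,-0.2,0,0,-0.2944,85,-0.6333,-0.485,-0.2,0,0,-0.2944,85,-0.6333,-0.485,-0.2,0,0,-0.2944,85,-0.6333,-0.485,-0.2,0,0,-0.2944,85,-0.6333,-0.485,-0.2,0,0,-0.2944,85,-0.6333,-0.485,-0.2,0,0,-0.2944,85,-0.6333,-0.485,-0.2,0,0,-0.2944,85,-0.6333,-0.485,-0.2,0,0,-0.2944,85,-0.6333,-0.485,-0.2,0,0,-0.2944,85,-0.6333,-0.485,-0.2,0,0,-0.2944,85,-0.6333,-0.485,-0.2,0,0,-0.2944,85,-0.6333,-0.485,-0.2,0,0,-0.2944,85])

```text
time_s: 1.3
tool_pos: [0.5005, 0.1506, 0.3512]
ee_rot: [-0.0, 0.002, 1.0, 0.0]
wrist_force: [0.4, 0.1, 0.7]
finger_gap: 0.0845
finger_force: 0.0
```

```bash
cat >> h.py <<'E'
def pose():
    from plant import state
    s=state();q=s['ee_rot'];r=R.from_quat([q[1],q[2],q[3],q[0]]);return np.array(s['tool_pos'])*1000,r,s
def grab(n):
    from plant import camera
    c=camera('wrist');pickle.dump(c,open(n+'.pkl','wb'));cv2.imwrite(f'pics/{n}.png',cv2.cvtColor(c['pixels'],cv2.COLOR_RGB2BGR));return c
E
python3 - <<'E'
from h import *
c=grab('w1');p,r,s=pose();print(p,r.as_matrix().round(3).tolist(),s['finger_gap'],s['time_s'],s['joints'])
E=np.array(c['extrinsics']);o=-E[:3,:3].T@E[:3,3];print(c['fx'],r.inv().apply(o*1000-p),(E[:3,:3]@r.as_matrix()).round(2).tolist())
print(ray(c,[[0,0],[511,0],[511,383],[0,383]],0).round(3))
E
```

```text
[499.9952122  151.52375355 350.94316688] [[-1.0, 0.001, -0.001], [0.001, 1.0, 0.0], [0.001, 0.0, -1.0]] 0.08484098200987963 1.35 [ 2.35997032e-01  1.92179150e-01  1.72313141e+00  3.39035898e-04
  1.22697888e+00 -1.33353685e+00]
278.17849733335095 [  76.38830037   -1.50089323 -143.65108803] [[-0.0, 1.0, 0.0], [-0.95, -0.0, -0.3], [-0.3, -0.0, 0.95]]
[[ 0.274 -0.247  0.   ]
 [ 0.277  0.536  0.   ]
 [ 1.068  0.751  0.   ]
 [ 1.065 -0.474  0.   ]]
```

View pics/w1.png

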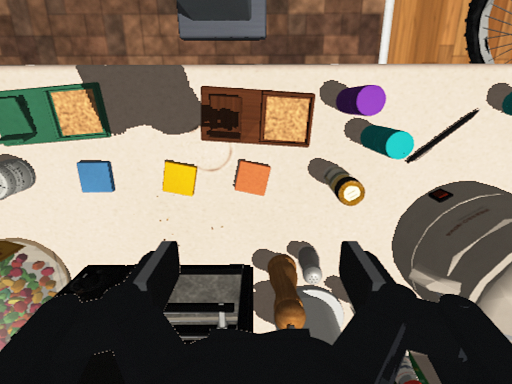

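The wrist view (image right is +y, down is +x) shows:

| Thing | Pixel |
|---|---|
| wooden caddy bay | (288,118) |
| wooden caddy shelf | (222,116) |
| terracotta tile | (253,177) |
| yellow tile | (180,177) |
| blue tile | (96,176) |
| jar | (350,190) |
| turquoise look-alike | (387,140) |
| purple look-alike | (360,100) |
| canister | (12,178) |

The green caddy is at the left edge.

```bash
python3 - <<'E'
from h import *
c=pickle.load(open('w1.pkl','rb'));H=hsv(c);P=cloud(c)
for n,uv in dict(woodrim=(257,92),wood2=(205,105),cork=(288,118),table=(200,60),tableb=(180,210),lipW=(212,118)).items(): print(n,H[uv[1],uv[0]],P[uv[1],uv[0]].round(3))
for n,lo,hi,at,z in [('terra',(3,120,190),(15,255,255),(253,177),.014),('yel',(20,170,200),(30,255,255),(180,177),.014),('blue',(98,80,130),(118,255,255),(96,176),.014),
  ('corkW',(8,60,120),(25,220,255),(288,118),.008),('corkG',(8,60,120),(25,220,255),(78,112),.008),('wood',(0,60,10),(20,255,130),(230,116),.016),('green',(60,80,20),(95,255,200),(40,118),.016)]:
    print(n,rect(c,mask(c,lo,hi),z,at))
z=P[...,2];m=((z>.006)&(z<.2)).astype(np.uint8)*255
print('zW',rect(c,m,.016,(257,116)),'zt',[rect(c,m,.014,a) for a in [(253,177),(180,177),(96,176)]])
x=c['pixels'][60:240,60:420];cv2.imwrite('pics/w1c.png',cv2.resize(cv2.cvtColor(x,cv2.COLOR_RGB2BGR),(800,400),interpolation=cv2.INTER_CUBIC))
q=P[160:215,325:370];t=q[(q[...,2]>.095)];print('jar',len(t),t.mean(0),t.min(0),t.max(0))
E
```

```text
woodrim [  9 174 107] [0.409 0.147 0.008]
wood2 [  9 151  32] [0.429 0.06  0.01 ]
cork [ 18 128 244] [0.45  0.199 0.01 ]
table [ 13 126 121] [ 0.244 -0.117 -0.882]
tableb [ 19  36 240] [ 0.62  -0.001  0.002]
lipW [  8 143  34] [0.449 0.073 0.028]
terra ([554.8, 136.9, 53.7, 53.9, 77.5], array([252., 178.]))
yel ([555.3, 5.9, 55.0, 53.8, 78.4], array([179., 179.]))
blue ([551.7, -144.3, 54.8, 51.8, 89.8], array([ 95., 177.]))
corkW ([452.1, 193.5, 75.9, 72.7, 86.0], array([286., 118.]))
corkG ([439.9, -157.4, 70.5, 70.4, 4.8], array([ 76., 113.]))
wood ([447.3, 132.1, 211.0, 87.3, 86.1], array([246., 117.]))
green ([443.5, -201.7, 86.3, 192.3, 4.7], array([ 52., 115.]))
zW ([448.9, 144.6, 186.0, 88.1, 86.1], array([256., 116.])) zt [([554.2, 136.0, 55.7, 57.2, 77.4], array([252., 178.])), ([554.7, 5.4, 57.0, 57.9, 78.5], array([179., 178.])), ([550.8, -143.7, 60.2, 57.2, 89.8], array([ 95., 177.]))]
jar 620 [0.5497135  0.28131086 0.10976856] [0.42371298 0.15010685 0.09504601] [0.57182497 0.3039934  0.49465146]
```

View pics/w1c.png

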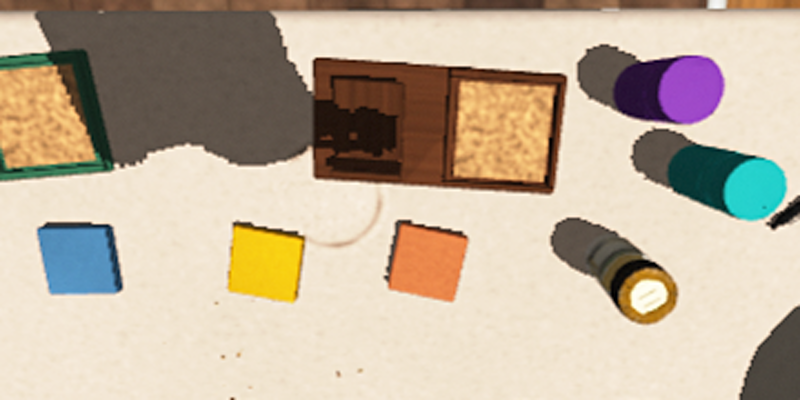

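The zoomed crop shows the wooden caddy with its bay on the right, around (505,125), and its shelf around (365,120). The terracotta and yellow tiles are turned about 12°. The blue tile is straight, and the jar cap is at (645,295). I'm picking the jar first.

Converted, 306 mm / 600 = 0.51, 280 mm / 600 = 0.4667.

Call:
step_arm(motion=[-0.0833,0.2242,0.1667,0,0,0,85,-0.0833,0.2242,0.25,0,0,0,85,-0.0833,0.2242,0.3333,0,0,0,85,-0.0833,0.2242,0.4,0,0,0,85,-0.0833,0.2242,0.4667,0,0,0,85,-0.0833,0.2242,0.51,0,0,0,85,-0.0833,0.2242,0.51,0,0,0,85,-0.0833,0.2242,0.51,0,0,0,85,-0.0833,0.2242,0.51,0,0,0,85])

```text
time_s: 2.25
tool_pos: [0.5488, 0.2868, 0.0449]
ee_rot: [-0.001, -0.001, 1.0, -0.001]
wrist_force: [0.2, 0.4, 0.4]
finger_gap: 0.0849
finger_force: 0.0
```

Call:
step_arm(motion=[0,0,0,0,0,0,0,0,0,0,0,0,0,0,0,0,0,0,0,0,0,0,0,0,0,0,0,0,0,0,0,0,0,0,0,0,0,0,0,0,0,0,0,0,0,0,0,0,0])

```text
time_s: 2.95
tool_pos: [0.5514, 0.2864, 0.0476]
ee_rot: [0.001, 0.0, 1.0, 0.001]
wrist_force: [-3.4, -0.1, 16.5]
finger_gap: 0.0401
finger_force: 58.4
```

Converted, 98 mm / 600 = 0.1633, -91.5 mm / 600 = -0.1525.

Call:
step_arm(motion=[0,0,-0.0667,0,0,0,0,0,0,-0.1333,0,0,0,0,0.05,-0.0467,-0.1417,0,0,0,0,0.1,-0.0933,-0.1417,0,0,0,0,0.1633,-0.1525,-0.1417,0,0,0,0,0.1633,-0.1525,-0.1417,0,0,0,0,0.1633,-0.1525,-0.1417,0,0,0,0,0.1633,-0.1525,-0.0833,0,0,0,0,0.1633,-0.1525,-0.0417,0,0,0,0,0.1633,-0.1525,-0.0233,0,0,0,0,0.1633,-0.1525,-0.02,0,0,0,0,0.1633,-0.1525,-0.02,0,0,0,0])

```text
time_s: 4.15
tool_pos: [0.4529, 0.195, 0.0577]
ee_rot: [0.0, 0.0, 1.0, 0.0]
wrist_force: [-0.1, 0.1, -0.9]
finger_gap: 0.04
finger_force: 60.8
```

Converted, -200 mm / 600 = -0.3333, -140 mm / 600 = -0.2333.

Call:
step_arm(motion=[0,0,0.0025,0,0,0,0,0,0,0.0033,0,0,0,0,0,0,0.0033,0,0,0,70,0,0,0.0033,0,0,0,70,0,0,0.0033,0,0,0,70,0,0,-0.0167,0,0,0,75,0,0,-0.0667,0,0,0,85,0,0,-0.15,0,0,0,85,0,0,-0.2333,0,0,0,85,0,0,-0.3167,0,0,0,85,0,0,-0.3333,0,0,0,85])

```text
time_s: 5.25
tool_pos: [0.4543, 0.1954, 0.2636]
ee_rot: [0.004, 0.0, 1.0, 0.001]
wrist_force: [0.0, -0.7, -0.6]
finger_gap: 0.0853
finger_force: 0.0
```

Converted, -374 mm / 600 = -0.6233, -350 mm / 600 = -0.5833.

Call:
step_arm(motion=[-0.0417,-0.0833,0,0,0,0,85,-0.08,-0.1667,0,0,0,0,85,-0.08,-0.25,0,0,0,0,85,-0.08,-0.3333,0,0,0,0,85,-0.08,-0.4167,0,0,0,0,85,-0.08,-0.5,0,0,0,0,85,-0.08,-0.5833,0,0,0,0,85,-0.08,-0.6233,0,0,0,0,85,-0.08,-0.6233,0,0,0,0,85,-0.08,-0.6233,0,0,0,0,85])

```text
time_s: 6.25
tool_pos: [0.4996, -0.1799, 0.2575]
ee_rot: [-0.0, 0.001, 1.0, 0.0]
wrist_force: [0.5, -0.1, 0.3]
finger_gap: 0.0851
finger_force: 0.0
```

```bash
python3 - <<'E'
from h import *
c=grab('w2');p,r,s=pose();print(p,r.as_rotvec(),s['joints'])
for n,lo,hi,at,z in [('blue',(98,80,130),(118,255,255),None,.014),('corkG',(8,60,120),(25,220,255),None,.008),('green',(60,80,20),(95,255,200),None,.016)]:
    print(n,rect(c,mask(c,lo,hi),z,at))
P=cloud(c);z=P[...,2];m=((z>.006)&(z<.2)).astype(np.uint8)*255
print('z',rect(c,m,.016,rect(c,mask(c,(60,80,20),(95,255,200)),.01)[1]))
t=P[(z>.052)&(z<.075)&(P[...,0]<.6)&(P[...,1]<-.22)];print(len(t),t.mean(0),t.min(0),t.max(0))
E
```

```text
[ 499.74963307 -179.11677897  257.43678256] [-1.64167786e-03 -3.14117470e+00 -6.41289342e-04] [-4.01405559e-01  2.86207295e-01  1.83686091e+00  2.50149887e-04
  1.01906817e+00 -1.97128780e+00]
blue ([551.1, -145.1, 53.9, 52.5, 89.8], array([284., 193.]))
corkG ([440.1, -155.8, 70.3, 71.0, 4.8], array([277., 114.]))
green ([443.2, -205.1, 86.6, 183.4, 4.6], array([241., 116.]))
z ([443.8, -205.8, 87.7, 185.1, 4.6], array([241., 116.]))
3094 [ 0.54275413 -0.37992098  0.06248096] [ 0.4993835  -0.51634648  0.05203756] [ 0.57966255 -0.25789084  0.07499871]
```

View pics/w2.png

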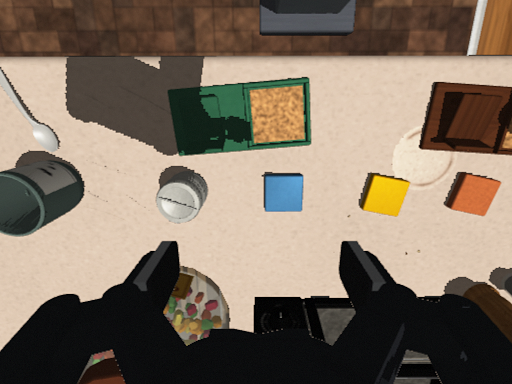

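The second wrist view shows the green caddy at (241,116), yawed about +4.7°. The blue tile at (284,193) is straight, the canister is at (180,197), and the yellow and terracotta tiles are at (385,195) and (474,194). Next I pick the blue tile.

Converted, 257.5 mm / 600 = 0.4292, 250 mm / 600 = 0.4167.

Call:
step_arm(motion=[-0.0855,0.0575,0.0833,0,0,0,76,-0.0855,0.0575,0.1667,0,0,0,76,-0.0855,0.0575,0.25,0,0,0,76,-0.0855,0.0575,0.3333,0,0,0,76,-0.0855,0.0575,0.3833,0,0,0,76,-0.0855,0.0575,0.4083,0,0,0,76,-0.0855,0.0575,0.4167,0,0,0,76,-0.0855,0.0575,0.425,0,0,0,76,-0.0855,0.0575,0.4292,0,0,0,76,-0.0855,0.0575,0.4292,0,0,0,76])

```text
time_s: 7.3
tool_pos: [0.5522, -0.1449, 0.0008]
ee_rot: [0.001, 0.0, 1.0, -0.0]
wrist_force: [-0.2, 0.4, 0.1]
finger_gap: 0.0762
finger_force: 0.0
```

```bash
python3 - <<'E'
from h import *
c=grab('w3');p,r,s=pose();print(p,s['wrist_force'],s['finger_gap'])
E
```

```text
[ 552.19613915 -145.02670605    0.89807797] [-0.52783499 -0.27747177  0.89835398] 0.0767255171257966
```

View pics/w3.png

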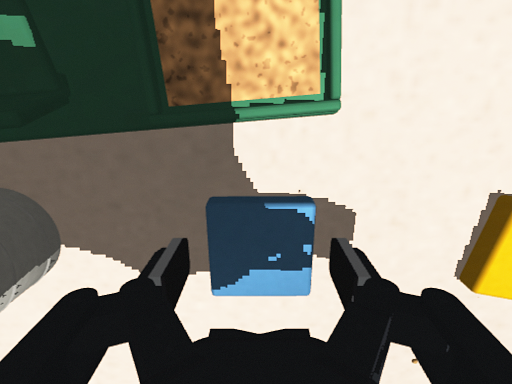

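The tile at cols 208–314 (centre 261) sits midway between the fingers (188, 330).

Converted, 2 mm / 600 = 0.0033.

Call:
step_arm(motion=[0,0,0.0033,0,0,0,66,0,0,0.0033,0,0,0,60,0,0,0.0033,0,0,0,0,0,0,0.0033,0,0,0,0,0,0,0.0033,0,0,0,0,0,0,0.0033,0,0,0,0])

```text
time_s: 7.95
tool_pos: [0.5517, -0.1451, -0.0015]
ee_rot: [0.0, 0.0, 1.0, -0.0]
wrist_force: [-1.7, 0.5, 11.2]
finger_gap: 0.0544
finger_force: 61.7
```

Converted, 265 mm / 600 = 0.4417, -201 mm / 600 = -0.335.

Call:
step_arm(motion=[0,0,-0.0667,0,0,0,0,0,0,-0.1333,0,0,0,0,0.0167,0.0667,-0.1833,0,0,0,0,0.0358,0.1417,-0.2167,0,0,0,0,0.0358,0.2167,-0.25,0,0,0,0,0.0358,0.2917,-0.2833,0,0,0,0,0.0358,0.3667,-0.3167,0,0,0,0,0.0358,0.4417,-0.335,0,0,0,0,0.0358,0.4417,-0.335,0,0,0,0,0.0358,0.4417,-0.335,0,0,0,0,0.0358,0.4417,-0.335,0,0,0,0])

```text
time_s: 9.05
tool_pos: [0.5297, 0.1194, 0.1985]
ee_rot: [-0.0, 0.0, 1.0, -0.0]
wrist_force: [0.1, -0.3, -1.2]
finger_gap: 0.0542
finger_force: 65.7
```

```bash
python3 - <<'E'
from h import *
c=grab('w4');p,r,s=pose();print(p,r.as_rotvec(),s['finger_gap'],s['wrist_force'])
m=mask(c,(0,60,10),(20,255,130));print('wood',rect(c,m,.016))
print('cork',rect(c,mask(c,(8,60,120),(25,220,255)),.008),'terra',rect(c,mask(c,(3,120,190),(15,255,255)),.014))
P=cloud(c);z=P[...,2];m=((z>.006)&(z<.17)&(P[...,0]<.52)).astype(np.uint8)*255
print('z',rect(c,m,.016))
t=P[(z>.104)&(z<.12)&(P[...,0]<.5)];print('jar',t.mean(0),t.min(0),t.max(0))
E
```

```text
[529.73982856 119.0373262  198.38284871] [-2.01356763e-03 -3.14066108e+00  5.61901834e-04] 0.05404694475762909 [-0.59748843  0.11420101 -0.4838591 ]
wood ([459.1, 134.8, 203.5, 108.4, 86.1], array([292., 100.]))
cork ([452.7, 206.1, 102.0, 74.6, 86.5], array([333., 100.])) terra ([550.5, 137.8, 54.2, 46.1, 77.5], array([274., 183.]))
z ([449.8, 152.6, 201.3, 87.3, 86.1], array([284.,  95.]))
jar [0.44048911 0.24669428 0.109617  ] [0.40306712 0.17330951 0.1040032 ] [0.49954112 0.33602459 0.11665252]
```

View pics/w4.png

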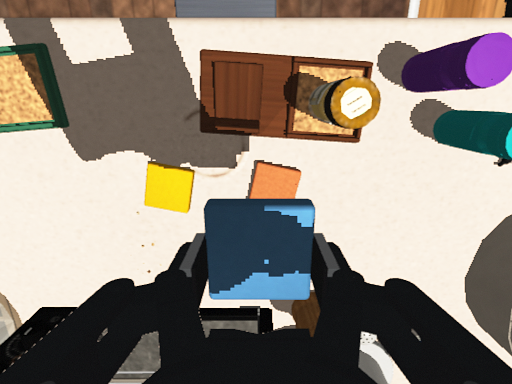

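The wrist view shows the blue tile held squarely, the jar standing in the wooden bay with its cap at (355,100), and the wooden shelf around (238,92). I'll zoom in on the shelf to get the midline.

```bash
python3 - <<'E'
from h import *
c=pickle.load(open('w4.pkl','rb'))
x=c['pixels'][40:145,190:330];x=cv2.convertScaleAbs(x,alpha=1.6,beta=10);cv2.imwrite('pics/w4c.png',cv2.resize(cv2.cvtColor(x,cv2.COLOR_RGB2BGR),(784,588),interpolation=cv2.INTER_CUBIC))
E
```

```text
(no output)
```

View pics/w4c.png

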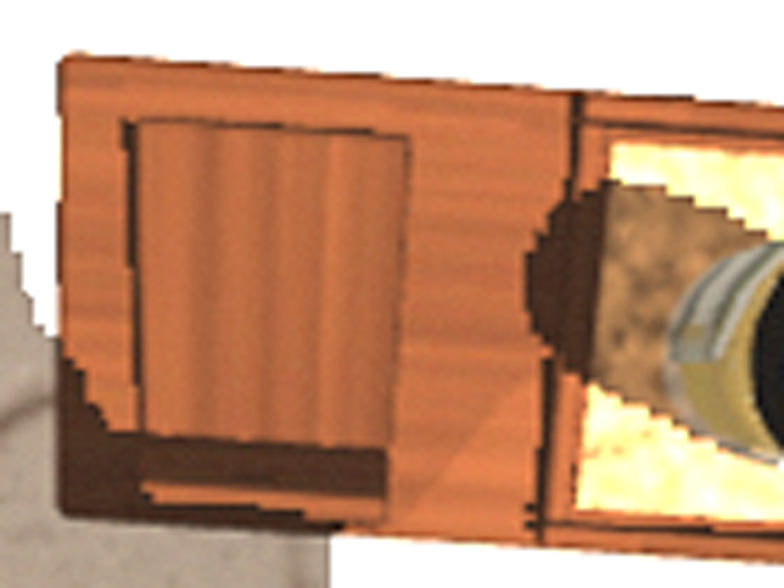

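The zoom shows the shelf's upper-end corners at crop (138,122) and (408,138), and its low-end corners at (143,433) and (388,447). The −y base edge is at about x=62.

```bash
python3 - <<'E'
from h import *
c=pickle.load(open('w4.pkl','rb'));a=np.deg2rad(-4)
f=lambda x,y:((x+.5)/5.6-.5+190,(y+.5)/5.6-.5+40)
Rz=np.array([[np.cos(a),np.sin(a)],[-np.sin(a),np.cos(a)]])
for n,x,y,z,lx,ly in [('UL',138,122,37,-30,-75),('UR',408,138,37,-30,-25),('LL',143,433,22,26,-75),('LR',388,447,22,26,-25),('BL',62,57,8,-45,-95),('BL2',60,515,8,45,-95),('rimR',575,95,16,-45,8),('rim2',540,540,16,45,8)]:
    q=ray(c,[f(x,y)],z/1000)[0,:2]*1000
    print(n,q.round(1),'centre est',(q-Rz.T@np.array([lx,ly])).round(1))
E
```

```text
UL [414.4  73.6] centre est [449.6 146.3]
UR [417.1 122. ] centre est [448.8 144.8]
LL [469.1  69.6] centre est [448.4 146.2]
LR [471.8 118.3] centre est [447.6 145. ]
BL [399.2  55.2] centre est [450.7 146.8]
BL2 [486.5  49.1] centre est [448.3 147. ]
rimR [407.2 154. ] centre est [451.5 142.8]
rim2 [490.9 149.7] centre est [445.4 144.8]
```

Converted, 157.5 mm / 600 = 0.2625, 157 mm / 600 = 0.2617, 0.2617 rad / 1.5708 = 0.1666.

Call:
step_arm(motion=[0.0667,-0.02,0.0667,-0.0029,0.0834,0.0223,0,0.1458,-0.0392,0.1333,-0.0058,0.1666,0.0442,0,0.1458,-0.0392,0.1833,-0.0058,0.1666,0.0442,0,0.1458,-0.0392,0.2167,-0.0058,0.1666,0.0442,0,0.1458,-0.0392,0.245,-0.0058,0.1666,0.0442,0,0.1458,-0.0392,0.2617,-0.0058,0.1666,0.0442,0,0.1458,-0.0392,0.2625,-0.0058,0.1666,0.0442,0,0.1458,-0.0392,0.2625,-0.0058,0.1666,0.0442,0,0.1458,-0.0392,0.2625,-0.0058,0.1666,0.0442,0])

```text
time_s: 10.0
tool_pos: [0.4431, 0.0965, 0.042]
ee_rot: [-0.13, 0.035, 0.991, 0.005]
wrist_force: [-0.9, -0.3, -1.3]
finger_gap: 0.0539
finger_force: 65.6
```

```bash
cat >> h.py <<'E'
def shelf(cx,cy,yaw,zg):
    """errors of TCP (mm) in shelf axes: up-slope, across(+y), height above the seated grasp"""
    W=R.from_euler('z',yaw,degrees=True);S=W*R.from_euler('y',15,degrees=True)
    C=W.apply([-1.05,-50,29.25])+[cx,cy,0]
    P=[];
    for i in range(15):
        p,r,s=pose();P.append(p)
    d=S.inv().apply(np.mean(P,0)-C);e=(S.inv()*r).as_matrix()
    return (-d[0],d[1],d[2]-zg),np.rad2deg([(S*R.from_matrix(np.diag([-1,1,-1]))).inv()*r][0].as_rotvec()),s['wrist_force'],s['finger_gap']
E
python3 - <<'E'
from h import *
print(shelf(448.7,145.4,-4,-1.3))
c=grab('w5')
E
```

```text
((np.float64(4.368646676321216), np.float64(0.8409730355332741), np.float64(13.361179973010028)), array([-0.01897745, -0.06683562,  0.029298  ]), array([-0.85862516, -0.25220378, -1.28338447]), 0.05393329103389305)
```

View pics/w5.png

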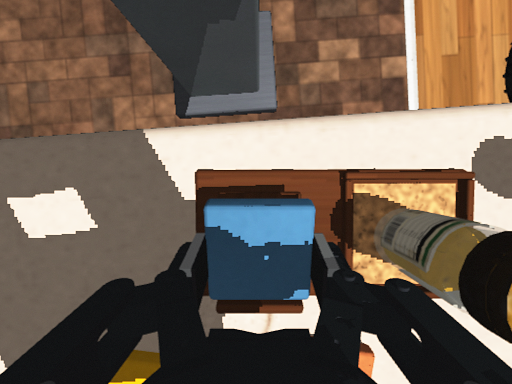

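The tile (cols 205–314, centre 259.5) is centred over the shelf; the lip spans 218–302, centre 260. I'm lowering along the shelf normal now.

Converted, 11.5 mm / 600 = 0.0192, 11 mm / 600 = 0.0183.

Call:
step_arm(motion=[0,0,0.0067,0,0,0,0,0,0,0.0133,0,0,0,0,0,0,0.0167,0,0,0,0,0,0,0.0183,0,0,0,0,0,0,0.0192,0,0,0,0,0,0,0.0192,0,0,0,0,0,0,0.0192,0,0,0,0])

```text
time_s: 10.75
tool_pos: [0.4397, 0.0968, 0.0302]
ee_rot: [-0.13, 0.035, 0.991, 0.005]
wrist_force: [0.4, -0.1, -1.6]
finger_gap: 0.0544
finger_force: 65.6
```

```bash
python3 -c "
from h import *
print(shelf(448.7,145.4,-4,-1.3))"
```

```text
((np.float64(4.6622230574955905), np.float64(0.9001794478699656), np.float64(1.0517529810037112)), array([-0.00207491, -0.00549   ,  0.01625801]), array([ 0.3725418 , -0.12738105, -1.58695481]), 0.054425576663306274)
```

Converted, 1.3 mm / 600 = 0.0022, 1 mm / 600 = 0.0017.

Call:
step_arm(motion=[0,0,0.0008,0,0,0,0,0,0,0.0017,0,0,0,0,0,0,0.0022,0,0,0,0,0,0,0.0022,0,0,0,0,0,0,0.0022,0,0,0,0])

```text
time_s: 11.25
tool_pos: [0.4392, 0.0968, 0.0289]
ee_rot: [-0.13, 0.035, 0.991, 0.005]
wrist_force: [-0.9, 0.5, -1.4]
finger_gap: 0.0543
finger_force: 65.7
```

Converted, 1.5 mm / 600 = 0.0025, -1 mm / 600 = -0.0017.

Call:
step_arm(motion=[-0.0017,0,0.0008,0,0,0,0,-0.0017,0,0.0017,0,0,0,0,-0.0017,0,0.0025,0,0,0,0,-0.0017,0,0.0025,0,0,0,0])

```text
time_s: 11.65
tool_pos: [0.4394, 0.0968, 0.0287]
ee_rot: [-0.131, 0.035, 0.991, 0.005]
wrist_force: [-5.0, -1.1, 36.5]
finger_gap: 0.0546
finger_force: 69.7
```

Converted, -3.5 mm / 600 = -0.0058, -3 mm / 600 = -0.005.

Call:
step_arm(motion=[-0.0017,0,-0.0017,0,0,0,0,-0.0033,0,-0.0017,0,0,0,0,-0.005,0,-0.0017,0,0,0,0,-0.0058,0,-0.0017,0,0,0,0,-0.0058,0,-0.0017,0,0,0,0])

```text
time_s: 12.15
tool_pos: [0.4421, 0.0966, 0.028]
ee_rot: [-0.132, 0.035, 0.991, 0.005]
wrist_force: [-7.0, 0.9, 25.8]
finger_gap: 0.0545
finger_force: 68.4
```

Converted, -1.2 mm / 600 = -0.002, -0.7 mm / 600 = -0.0012.

Call:
step_arm(motion=[0,0,-0.0007,0,0,0,0,-0.0012,0,-0.0008,0,0,0,0,-0.002,0,-0.0008,0,0,0,0,-0.002,0,-0.0008,0,0,0,0])

```text
time_s: 12.55
tool_pos: [0.4441, 0.0965, 0.0275]
ee_rot: [-0.131, 0.035, 0.991, 0.005]
wrist_force: [-4.4, 0.7, 10.1]
finger_gap: 0.0545
finger_force: 66.8
```

```bash
cat >> h.py <<'E'
def F(yaw=None):
    p,r,s=pose();f=r.inv().apply(s['wrist_force']);return 'tool-axes force',f.round(1),p.round(1)
E
python3 -c "
from h import *
print(shelf(448.7,145.4,-4,-1.3)[0],F())"
```

```text
(np.float64(-0.28921141306134984), np.float64(0.8757159624852986), np.float64(-0.3880634906261642)) ('tool-axes force', array([ 6.9,  0.4, -8.6]), array([444.1,  96.5,  27.5]))
```

Converted, -1.5 mm / 600 = -0.0025, -0.8 mm / 600 = -0.0013.

Call:
step_arm(motion=[-0.0013,0,-0.0003,0,0,0,0,-0.0025,0,-0.0003,0,0,0,0,-0.0025,0,-0.0003,0,0,0,0])

```text
time_s: 12.85
tool_pos: [0.4441, 0.0965, 0.0275]
ee_rot: [-0.133, 0.035, 0.991, 0.005]
wrist_force: [-9.7, 2.6, 15.8]
finger_gap: 0.0545
finger_force: 67.3
```

```bash
python3 -c "
from h import *
print(shelf(448.7,145.4,-4,-1.3)[0],F())"
```

```text
(np.float64(-0.3233522527212725), np.float64(0.866059812311194), np.float64(-0.4193521857955511)) ('tool-axes force', array([ 13.7,   1.9, -12.6]), array([444.1,  96.5,  27.5]))
```

Converted, -120 mm / 600 = -0.2, -100 mm / 600 = -0.1667.

Call:
step_arm(motion=[0.0008,0,0,0,0,0,64,0.0008,0,0,0,0,0,66,0.0008,0,0,0,0,0,66,0.0008,0,-0.0083,0,0,0,66,0.0008,0,-0.0333,0,0,0,70,0.0008,0,-0.1,0,0,0,75,0.0008,0,-0.1667,0,0,0,85,0.0008,0,-0.2,0,0,0,85,0.0008,0,-0.2,0,0,0,85])

```text
time_s: 13.75
tool_pos: [0.4793, 0.0943, 0.1461]
ee_rot: [-0.128, 0.035, 0.991, 0.005]
wrist_force: [-0.3, -0.9, -1.0]
finger_gap: 0.0858
finger_force: 0.0
```

Converted, -87 mm / 600 = -0.145, -44 mm / 600 = -0.0733, -0.2617 rad / 1.5708 = -0.1666.

Call:
step_arm(motion=[-0.0267,0.0167,-0.0733,0.0029,-0.0834,-0.0221,85,-0.0533,0.0333,-0.145,0.0058,-0.1666,-0.0442,85,-0.0533,0.0333,-0.145,0.0058,-0.1666,-0.0442,85,-0.0533,0.0333,-0.145,0.0058,-0.1666,-0.0442,85,-0.0533,0.0333,-0.145,0.0058,-0.1666,-0.0442,85])

```text
time_s: 14.25
tool_pos: [0.5304, 0.1102, 0.2179]
ee_rot: [-0.002, 0.0, 1.0, -0.0]
wrist_force: [-0.1, -0.3, -0.6]
finger_gap: 0.085
finger_force: 0.0
```

```bash
python3 - <<'E'
from h import *
c=grab('w6');p,r,s=pose();print(p,(r*R.from_matrix(np.diag([-1,1,-1])).inv()).as_rotvec(),s['time_s'])
for z in (.0435,.043): print('blue',rect(c,mask(c,(95,60,30),(120,255,255)),z))
x=c['pixels'][30:200,150:390];x=cv2.convertScaleAbs(x,alpha=1.5,beta=10);cv2.imwrite('pics/w6c.png',cv2.resize(cv2.cvtColor(x,cv2.COLOR_RGB2BGR),(792,561),interpolation=cv2.INTER_CUBIC))
E
```

```text
[530.43581019 110.09740884 217.62021043] [-0.00037165  0.00344121 -0.0007755 ] 14.3
blue ([446.4, 95.5, 55.9, 55.2, 86.2], array([246.,  94.]))
blue ([446.4, 95.5, 56.0, 55.3, 86.2], array([246.,  94.]))
```

View pics/w6c.png

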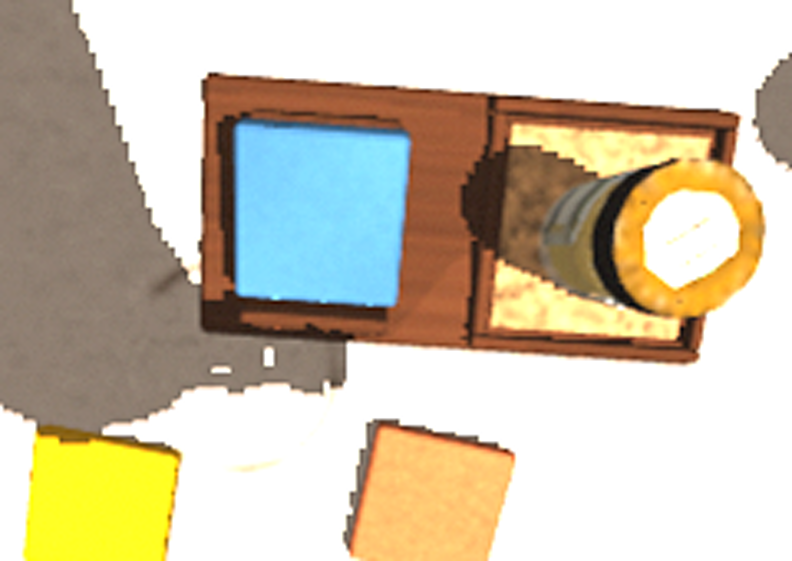

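The blue tile lies on its shelf at (320,210), centred and parallel to the caddy. The pushing force had risen against the lip with no further motion. Next is the canister.

Converted, -393 mm / 600 = -0.655, -200 mm / 600 = -0.3333.

Call:
step_arm(motion=[-0.0167,-0.0833,0,0,0,0,85,-0.0417,-0.1667,0,0,0,0,85,-0.0417,-0.25,0,0,0,0,85,-0.0417,-0.3333,0,0,0,0,85,-0.0417,-0.4167,0,0,0,0,85,-0.0417,-0.5,0,0,0,0,85,-0.0417,-0.5833,0,0,0,0,85,-0.0417,-0.655,0,0,0,0,85,-0.0417,-0.655,0,0,0,0,85,-0.0417,-0.655,0,0,0,0,85,-0.0417,-0.655,0,0,0,0,85])

```text
time_s: 15.4
tool_pos: [0.5557, -0.2817, 0.2179]
ee_rot: [-0.001, 0.0, 1.0, 0.001]
wrist_force: [0.5, 0.1, 0.2]
finger_gap: 0.0851
finger_force: 0.0
```

```bash
python3 - <<'E'
from h import *
c=grab('w7');p,r,s=pose();print(p)
P=cloud(c);z=P[...,2]
m=((z>.05)&(z<.075)&(P[...,1]<-.22)&(P[...,1]>-.35)&(P[...,0]<.62)&(P[...,0]>.49));t=P[m];print(len(t),t.mean(0).round(4),t.min(0).round(4),t.max(0).round(4),np.percentile(t[:,2],[5,50,95]))
q=np.argwhere(m)[:,::-1];print(q.min(0),q.max(0),cv2.minEnclosingCircle((ray(c,q,.063)[:,:2]*1000).astype(np.float32)))
x0,y0=np.maximum(q.min(0)-40,0);x=c['pixels'][y0:y0+190,x0:x0+250];cv2.imwrite('pics/w7c.png',cv2.resize(cv2.cvtColor(x,cv2.COLOR_RGB2BGR),None,fx=3,fy=3,interpolation=cv2.INTER_CUBIC));print(x0,y0)
E
```

```text
[ 555.97612179 -281.3828052   218.22168203]
2163 [ 0.5462 -0.2873  0.0619] [ 0.5183 -0.3158  0.05  ] [ 0.5789 -0.259   0.0664] [0.05991507 0.06197683 0.06399589]
[229 140] [280 193] ((547.2081909179688, -287.1978454589844), 30.125516891479492)
189 100
```

View pics/w7c.png

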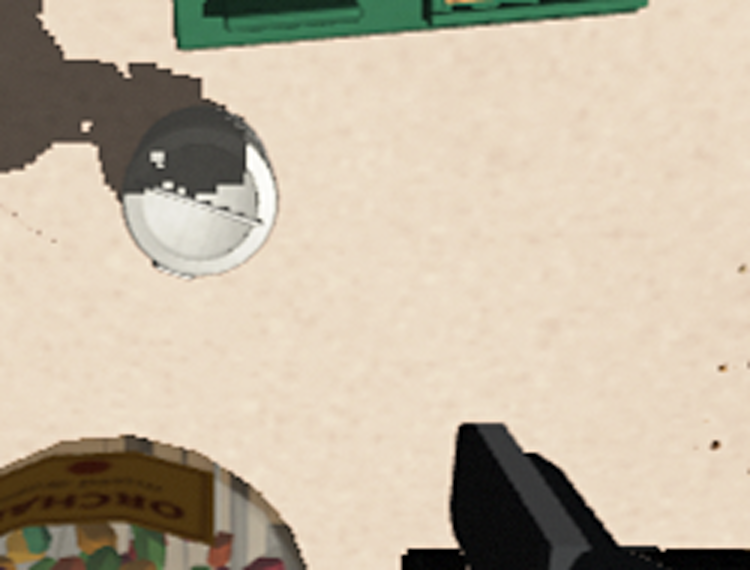

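The canister is at crop (200,190), with its clip lug at (175,270), which is on the +x side. A grasp across y is therefore clear.

Converted, 202 mm / 600 = 0.3367, -5.5 mm / 600 = -0.0092.

Call:
step_arm(motion=[0.015,-0.0092,0.0833,0,0,0,85,0.015,-0.0092,0.1667,0,0,0,85,0.015,-0.0092,0.2333,0,0,0,85,0.015,-0.0092,0.2833,0,0,0,85,0.015,-0.0092,0.325,0,0,0,85,0.015,-0.0092,0.3367,0,0,0,85,0.015,-0.0092,0.3367,0,0,0,85,0.015,-0.0092,0.3367,0,0,0,85])

```text
time_s: 16.25
tool_pos: [0.5481, -0.2879, 0.0182]
ee_rot: [0.001, -0.0, 1.0, -0.0]
wrist_force: [0.1, 0.1, 0.2]
finger_gap: 0.0847
finger_force: 0.0
```

Call:
step_arm(motion=[0,0,0,0,0,0,0,0,0,0,0,0,0,0,0,0,0,0,0,0,0,0,0,0,0,0,0,0,0,0,0,0,0,0,0,0,0,0,0,0,0,0])

```text
time_s: 16.85
tool_pos: [0.548, -0.2884, 0.0186]
ee_rot: [0.001, 0.0, 1.0, -0.0]
wrist_force: [-1.5, 3.7, 13.3]
finger_gap: 0.057
finger_force: 61.9
```

Converted, 132 mm / 600 = 0.22, 108 mm / 600 = 0.18.

Call:
step_arm(motion=[0,0,-0.075,0,0,0,0,0,0,-0.15,0,0,0,0,0.05,0.06,-0.15,0,0,0,0,0.1,0.12,-0.15,0,0,0,0,0.15,0.1833,-0.15,0,0,0,0,0.18,0.22,-0.15,0,0,0,0,0.18,0.22,-0.15,0,0,0,0,0.18,0.22,-0.0833,0,0,0,0,0.18,0.22,-0.0417,0,0,0,0,0.18,0.22,-0.02,0,0,0,0,0.18,0.22,-0.015,0,0,0,0,0.18,0.22,-0.015,0,0,0,0])

```text
time_s: 18.05
tool_pos: [0.4397, -0.1564, 0.0263]
ee_rot: [0.0, 0.0, 1.0, -0.0]
wrist_force: [0.1, 0.6, -1.1]
finger_gap: 0.0569
finger_force: 65.1
```

Converted, 1.5 mm / 600 = 0.0025, 1 mm / 600 = 0.0017.

Call:
step_arm(motion=[0,0,0.0017,0,0,0,0,0,0,0.0025,0,0,0,0,0,0,0.0025,0,0,0,0])

```text
time_s: 18.35
tool_pos: [0.4401, -0.1566, 0.0258]
ee_rot: [0.001, 0.0, 1.0, -0.0]
wrist_force: [-5.2, 2.4, 26.4]
finger_gap: 0.0571
finger_force: 67.7
```

Converted, -195 mm / 600 = -0.325, -150 mm / 600 = -0.25.

Call:
step_arm(motion=[0,0,-0.0008,0,0,0,72,0,0,-0.0008,0,0,0,76,0,0,-0.0008,0,0,0,76,0,0,-0.0333,0,0,0,80,0,0,-0.1,0,0,0,85,0,0,-0.175,0,0,0,85,0,0,-0.25,0,0,0,85,0,0,-0.325,0,0,0,85,0,0,-0.325,0,0,0,85])

```text
time_s: 19.25
tool_pos: [0.4421, -0.1572, 0.2249]
ee_rot: [0.004, 0.0, 1.0, -0.002]
wrist_force: [-0.2, -0.8, -2.0]
finger_gap: 0.0847
finger_force: 0.0
```

Converted, 226 mm / 600 = 0.3767, 170 mm / 600 = 0.2833.

Call:
step_arm(motion=[-0.05,0.0667,0,0,0,0,85,-0.1,0.1333,0,0,0,0,85,-0.15,0.2,0,0,0,0,85,-0.15,0.2833,0,0,0,0,85,-0.15,0.3767,0,0,0,0,85,-0.15,0.3767,0,0,0,0,85,-0.15,0.3767,0,0,0,0,85,-0.15,0.3767,0,0,0,0,85])

```text
time_s: 20.05
tool_pos: [0.5293, 0.0693, 0.2193]
ee_rot: [-0.0, 0.0, 1.0, -0.0]
wrist_force: [-0.3, -0.0, -0.3]
finger_gap: 0.0849
finger_force: 0.0
```

```bash
python3 - <<'E'
from h import *
c=grab('w8');p,r,s=pose();print(p,s['wrist_force'],(r*R.from_matrix(np.diag([-1,1,-1])).inv()).as_rotvec())
print('terra',rect(c,mask(c,(3,120,170),(15,255,255)),.014),'yel',rect(c,mask(c,(20,170,200),(30,255,255)),.014))
E
```

```text
[529.37816718  68.85059139 219.39842912] [-0.30325859  0.16817464  0.09804726] [-0.00029405  0.00030546 -0.0010765 ]
terra ([554.6, 136.9, 53.7, 54.4, 77.3], array([312., 183.])) yel ([555.3, 5.7, 54.5, 54.0, 78.4], array([211., 183.]))
```

Converted, 219 mm / 600 = 0.365, 217 mm / 600 = 0.3617, 0.2217 rad / 1.5708 = 0.1411.

Call:
step_arm(motion=[-0.0417,0.0667,0.0667,0,0,0.07,76,-0.0417,0.1133,0.1333,0,0,0.1411,76,-0.0417,0.1133,0.2167,0,0,0.1411,76,-0.0417,0.1133,0.2833,0,0,0.1411,76,-0.0417,0.1133,0.3333,0,0,0.1411,76,-0.0417,0.1133,0.35,0,0,0.1411,76,-0.0417,0.1133,0.3617,0,0,0.1411,76,-0.0417,0.1133,0.365,0,0,0.1411,76,-0.0417,0.1133,0.365,0,0,0.1411,76])

```text
time_s: 21.0
tool_pos: [0.5554, 0.1377, 0.0018]
ee_rot: [0.001, 0.111, 0.994, 0.0]
wrist_force: [-0.1, -0.6, -0.2]
finger_gap: 0.0762
finger_force: 0.0
```

```bash
python3 - <<'E'
from h import *
c=grab('w9');p,r,s=pose();print(p,s['wrist_force'],(r*R.from_matrix(np.diag([-1,1,-1])).inv()).as_rotvec())
print('terra',rect(c,mask(c,(3,110,60),(15,255,255)),.014))
b=pickle.load(open('w3.pkl','rb'));print('blue',rect(b,mask(b,(95,60,30),(120,255,255)),.014))
E
```

```text
[555.4843652  137.81931809   1.94118801] [ 0.38273483 -0.66018576  0.01556104] [ 0.00060494 -0.00204433 -0.22233325]
terra ([465.6, 177.6, 121.9, 58.3, 86.1], array([309.,  70.]))
blue ([549.2, -145.0, 58.5, 55.2, 0.0], array([260., 245.]))
```

Converted, 3 mm / 600 = 0.005, 1.5 mm / 600 = 0.0025.

Call:
step_arm(motion=[0,0,0.0025,0,0,0,68,0,0,0.005,0,0,0,62,0,0,0.005,0,0,0,0,0,0,0.005,0,0,0,0,0,0,0.005,0,0,0,0,0,0,0.005,0,0,0,0,0,0,0.005,0,0,0,0])

```text
time_s: 21.75
tool_pos: [0.5547, 0.138, -0.0017]
ee_rot: [0.0, 0.111, 0.994, 0.0]
wrist_force: [-1.7, -0.6, 12.5]
finger_gap: 0.0545
finger_force: 62.3
```

Converted, -397 mm / 600 = -0.6617, -201 mm / 600 = -0.335, -0.3037 rad / 1.5708 = -0.1933.

Call:
step_arm(motion=[0,0,-0.075,0,0,0,0,0,0,-0.15,0,0,0,0,0,-0.0667,-0.1917,0,0,-0.0637,0,0,-0.1417,-0.225,0,0,-0.1273,0,-0.0017,-0.2167,-0.2583,0,0,-0.1933,0,-0.0017,-0.2917,-0.2917,0,0,-0.1933,0,-0.0033,-0.37,-0.3167,0,0,-0.1933,0,-0.0033,-0.45,-0.335,0,0,-0.1933,0,-0.0033,-0.5317,-0.335,0,0,-0.1933,0,-0.0033,-0.6133,-0.335,0,0,-0.1933,0,-0.0042,-0.6617,-0.335,0,0,-0.1933,0,-0.0042,-0.6617,-0.335,0,0,-0.1933,0])

```text
time_s: 22.95
tool_pos: [0.4687, -0.2533, 0.1987]
ee_rot: [0.0, -0.039, 0.999, -0.001]
wrist_force: [0.9, 1.2, -0.8]
finger_gap: 0.0543
finger_force: 65.2
```

```bash
cat >> h.py <<'E'
def goto(T,yaw,tilt):
    """shift (mm) and rotvec in present tool axes to bring TCP to T with yaw and tilt (deg)"""
    p,r,s=pose();G=R.from_euler('z',yaw,degrees=True)*R.from_euler('y',tilt,degrees=True)*R.from_matrix(np.diag([-1.,1,-1]))
    print(p.round(1),s['finger_gap'],r.inv().apply(np.array(T)-p).round(1),(r.inv()*G).as_rotvec().round(4))
E
python3 - <<'E'
from h import *
goto([444.75,-255.8,40.7],4.7,15)
goto([446.85+2.71-4.81+.2579*50,-255.8+.0212*50,40.7+.9659*50],4.7,15)
c=grab('w10')
P=cloud(c);z=P[...,2]
print('green',rect(c,mask(c,(60,80,20),(95,255,200)),.016),'cork',rect(c,mask(c,(8,60,120),(25,220,255)),.008))
m=mask(c,(60,80,20),(95,255,200))
E
```

```text
[ 468.7 -253.3  198.7] 0.05434126392703236 [ 24.2  -0.5 158. ] [-0.0006  0.2622 -0.0038]
[ 468.7 -253.3  198.7] 0.05434126392703236 [ 11.2  -0.5 109.7] [-0.0006  0.2622 -0.0038]
green ([445.1, -206.1, 91.2, 185.1, 4.5], array([301., 143.])) cork ([333.7, -277.5, 149.6, 63.2, 89.6], array([250.,  49.]))
```

Converted, 157 mm / 600 = 0.2617, 109 mm / 600 = 0.1817, 0.262 rad / 1.5708 = 0.1668.

Call:
step_arm(motion=[0.01,0,0.0667,0,0.0834,-0.0013,0,0.0183,-0.0008,0.1333,0,0.1668,-0.0025,0,0.0183,-0.0008,0.1817,0,0.1668,-0.0025,0,0.0283,-0.0008,0.2167,0,0.1668,-0.0025,0,0.0367,-0.0008,0.25,0,0.1668,-0.0025,0,0.04,-0.0008,0.2617,0,0.1668,-0.0025,0,0.04,-0.0008,0.2617,0,0.1668,-0.0025,0,0.04,-0.0008,0.2617,0,0.1668,-0.0025,0])

```text
time_s: 23.8
tool_pos: [0.4463, -0.2522, 0.0423]
ee_rot: [-0.13, -0.043, 0.991, -0.006]
wrist_force: [0.3, -0.3, -0.6]
finger_gap: 0.0548
finger_force: 65.2
```

```bash
python3 - <<'E'
from h import *
print(shelf(444.2,-205.8,4.7,-1.5))
c=grab('w11');x=c['pixels'][130:330,130:400];x=cv2.convertScaleAbs(x,alpha=1.6,beta=25);cv2.imwrite('pics/w11c.png',cv2.resize(cv2.cvtColor(x,cv2.COLOR_RGB2BGR),(783,580),interpolation=cv2.INTER_CUBIC))
E
```

```text
((np.float64(4.039172705752953), np.float64(3.56639036496924), np.float64(13.979197935221062)), array([ 0.06132162, -0.03439167, -0.22517908]), array([ 0.2540329 , -0.33331216, -0.6452593 ]), 0.05480487510348215)
```

View pics/w11c.png

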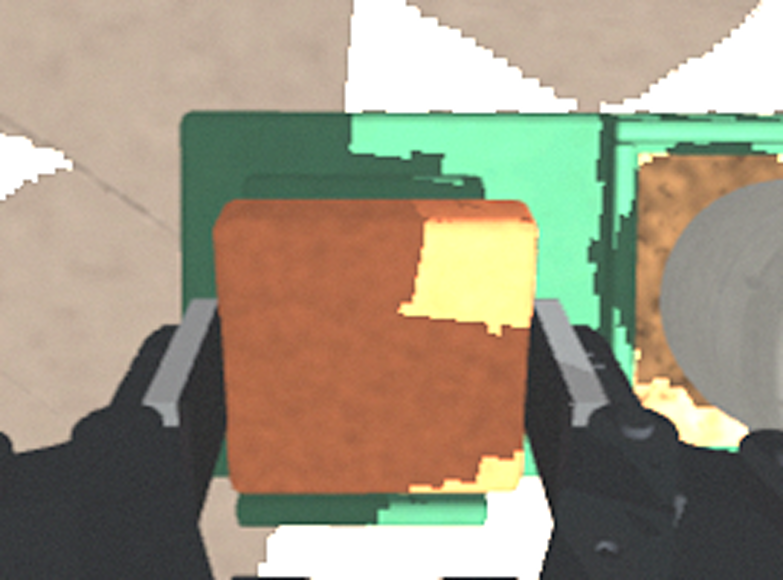

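The lip (crop cols 237–487, centre 362) and the tile (230–523, centre 376) show the tile about 2.6 mm too far to +y. I shift it and lower.

Converted, 13.5 mm / 600 = 0.0225, -2.6 mm / 600 = -0.0043.

Call:
step_arm(motion=[0,-0.0043,0.0033,0,0,0,0,0,-0.0043,0.01,0,0,0,0,0,-0.0043,0.0167,0,0,0,0,0,-0.0043,0.02,0,0,0,0,0,-0.0043,0.0217,0,0,0,0,0,-0.0043,0.0225,0,0,0,0,0,-0.0043,0.0225,0,0,0,0])

```text
time_s: 24.55
tool_pos: [0.4423, -0.2552, 0.0286]
ee_rot: [-0.131, -0.042, 0.991, -0.005]
wrist_force: [0.7, -0.1, -0.5]
finger_gap: 0.0543
finger_force: 65.2
```

```bash
python3 -c "
from h import *
print(shelf(444.2,-205.8,4.7,-1.5)[0],F())"
```

```text
(np.float64(4.541324978704692), np.float64(0.9173812711519544), np.float64(-0.42157882918144507)) ('tool-axes force', array([-0.8, -0.2,  0.3]), array([ 442.3, -255.2,   28.6]))
```

Converted, -1 mm / 600 = -0.0017, 0.5 mm / 600 = 0.0008.

Call:
step_arm(motion=[-0.0017,0,0.0008,0,0,0,0,-0.0017,0,0.0017,0,0,0,0,-0.0017,0,0.0017,0,0,0,0])

```text
time_s: 24.85
tool_pos: [0.4426, -0.2552, 0.0284]
ee_rot: [-0.131, -0.042, 0.99, -0.005]
wrist_force: [-5.3, 1.8, 22.3]
finger_gap: 0.0542
finger_force: 67.7
```

```bash
python3 -c "
from h import *
print(shelf(444.2,-205.8,4.7,-1.5)[0],F())"
```

```text
(np.float64(4.195375723830305), np.float64(0.8813499452169824), np.float64(-0.5278721789717289)) ('tool-axes force', array([ 10.7,   2.2, -20.3]), array([ 442.6, -255.2,   28.4]))
```

Contact made. Now I ease off and slide down to the lip.

Call:
step_arm(motion=[-0.0017,0,-0.0012,0,0,0,0,-0.0033,0,-0.0012,0,0,0,0,-0.005,0,-0.0012,0,0,0,0,-0.0058,0,-0.0012,0,0,0,0,-0.0058,0,-0.0012,0,0,0,0])

```text
time_s: 25.35
tool_pos: [0.4465, -0.255, 0.0274]
ee_rot: [-0.131, -0.043, 0.99, -0.005]
wrist_force: [-2.4, -0.4, 10.6]
finger_gap: 0.0542
finger_force: 66.4
```

```bash
python3 -c "
from h import *
print(shelf(444.2,-205.8,4.7,-1.5)[0],F())"
```

```text
(np.float64(0.20481409093063427), np.float64(0.8186572076957823), np.float64(-0.4852942993811158)) ('tool-axes force', array([ 5.1, -0.2, -9.6]), array([ 446.5, -255. ,   27.4]))
```

Converted, -1.2 mm / 600 = -0.002, -0.7 mm / 600 = -0.0012.

Call:
step_arm(motion=[-0.0012,0,0,0,0,0,0,-0.002,0,0,0,0,0,0,-0.002,0,0,0,0,0,0])

```text
time_s: 25.65
tool_pos: [0.4465, -0.2549, 0.0274]
ee_rot: [-0.132, -0.043, 0.99, -0.005]
wrist_force: [-9.1, -2.7, 17.4]
finger_gap: 0.0546
finger_force: 66.9
```

```bash
python3 -c "
from h import *
print(shelf(444.2,-205.8,4.7,-1.5)[0],F())"
```

```text
(np.float64(0.1609842773471067), np.float64(0.8347392736872173), np.float64(-0.4902896886775068)) ('tool-axes force', array([ 13.6,  -1.9, -14.3]), array([ 446.5, -254.9,   27.4]))
```

Call:
step_arm(motion=[0.0008,0,0,0,0,0,64,0.0008,0,0,0,0,0,66,0.0008,0,0,0,0,0,66,0.0008,0,-0.0083,0,0,0,66,0.0008,0,-0.0333,0,0,0,68,0.0008,0,-0.1,0,0,0,75,0.0008,0,-0.1667,0,0,0,76,0.0008,0,-0.2,0,0,0,76,0.0008,0,-0.2,0,0,0,76])

```text
time_s: 26.55
tool_pos: [0.4807, -0.2529, 0.1458]
ee_rot: [-0.128, -0.043, 0.991, -0.007]
wrist_force: [0.3, -0.4, -0.4]
finger_gap: 0.076
finger_force: 0.0
```

Converted, -87 mm / 600 = -0.145, -40 mm / 600 = -0.0667, -0.2618 rad / 1.5708 = -0.1667.

Call:
step_arm(motion=[-0.0267,0.0083,-0.0667,0,-0.0834,0.0255,76,-0.0533,0.0167,-0.145,0,-0.1667,0.0522,76,-0.0533,0.0167,-0.145,0,-0.1667,0.0522,76,-0.0533,0.0167,-0.145,0,-0.1667,0.0522,76,-0.0533,0.0167,-0.145,0,-0.1667,0.0522,76])

```text
time_s: 27.05
tool_pos: [0.5297, -0.2375, 0.2174]
ee_rot: [-0.001, -0.002, 1.0, -0.005]
wrist_force: [-0.2, 0.1, -0.2]
finger_gap: 0.0763
finger_force: 0.0
```

```bash
python3 - <<'E'
from h import *
c=grab('w12');p,r,s=pose();print(p,(r*R.from_matrix(np.diag([-1,1,-1])).inv()).as_rotvec())
print('terra',rect(c,mask(c,(3,120,60),(15,255,255)),.0435))
goto([555.0,5.9,60],-11.6,0);goto([555.0,5.9,2],-11.6,0)
P=cloud(c);z=P[...,2];t=P[(z>.06)&(z<.085)&(P[...,0]<.5)&(P[...,1]>-.2)&(P[...,1]<-.1)];print('can',t.mean(0),t.max(0)-t.min(0))
E
```

```text
[ 529.79982754 -237.45773169  217.12516898] [-0.00920313  0.00256413  0.00493095]
terra ([449.0, -255.8, 55.0, 56.5, 4.6], array([245.,  97.]))
[ 529.8 -237.5  217.1] 0.07584241162519963 [-26.8 244.7 154.8] [-0.0094 -0.0016  0.2074]
[ 529.8 -237.5  217.1] 0.07584241162519963 [-27.  245.2 212.8] [-0.0094 -0.0016  0.2074]
can [ 0.43951952 -0.15927559  0.06971114] [0.06110526 0.05781022 0.01439346]
```

Converted, 245 mm / 600 = 0.4083, 212 mm / 600 = 0.3533, 0.2074 rad / 1.5708 = 0.132.

Call:
step_arm(motion=[-0.0083,0.08,0,0,0,0.0318,76,-0.0167,0.1617,0,-0.0032,0,0.0764,76,-0.03,0.2433,0.05,-0.0057,-0.001,0.132,76,-0.045,0.325,0.1,-0.0057,-0.001,0.132,76,-0.045,0.3833,0.15,-0.0057,-0.001,0.132,76,-0.045,0.4083,0.2167,-0.0057,-0.001,0.132,76,-0.045,0.4083,0.2833,-0.0057,-0.001,0.132,76,-0.045,0.4083,0.3333,-0.0057,-0.001,0.132,76,-0.045,0.4083,0.3533,-0.0057,-0.001,0.132,76,-0.045,0.4083,0.3533,-0.0057,-0.001,0.132,76,-0.045,0.4083,0.3533,-0.0057,-0.001,0.132,76])

```text
time_s: 28.2
tool_pos: [0.5569, 0.005, 0.0046]
ee_rot: [0.001, 0.101, 0.995, -0.001]
wrist_force: [-0.5, -0.1, -0.3]
finger_gap: 0.0761
finger_force: 0.0
```

```bash
python3 - <<'E'
from h import *
c=grab('w13');goto([555.0,5.9,-1.6],-11.6,0)
print(rect(c,mask(c,(20,150,60),(30,255,255)),.014))
E
```

```text
[557.4   5.    5.2] 0.07611945715844415 [2.5 0.4 6.8] [-0.0006  0.0044 -0.0006]
([553.1, 5.8, 55.0, 58.3, 78.4], array([260., 240.]))
```

Converted, 6.5 mm / 600 = 0.0108, 6 mm / 600 = 0.01, 0.004 rad / 1.5708 = 0.0025.

Call:
step_arm(motion=[0.0033,0.0008,0.005,0,0.0025,0,72,0.0033,0.0008,0.01,0,0.0025,0,66,0.0033,0.0008,0.0108,0,0.0025,0,62,0.0033,0.0008,0.0108,0,0.0025,0,0,0.0033,0.0008,0.0108,0,0.0025,0,0,0.0033,0.0008,0.0108,0,0.0025,0,0,0.0033,0.0008,0.0108,0,0.0025,0,0,0.0033,0.0008,0.0108,0,0.0025,0,0])

```text
time_s: 29.05
tool_pos: [0.5549, 0.0061, -0.0018]
ee_rot: [-0.0, 0.101, 0.995, -0.0]
wrist_force: [-2.0, 0.2, 9.6]
finger_gap: 0.0545
finger_force: 62.5
```

Converted, -269 mm / 600 = -0.4483, -202 mm / 600 = -0.3367, -0.2845 rad / 1.5708 = -0.1811.

Call:
step_arm(motion=[0,0,-0.075,0,0,0,0,0,0,-0.15,0,0,0,0,0.0083,-0.0667,-0.1917,0,0,-0.0637,0,0.0167,-0.1417,-0.225,0,0,-0.1273,0,0.0233,-0.2167,-0.2583,0,0,-0.1811,0,0.03,-0.2917,-0.2917,0,0,-0.1811,0,0.0367,-0.37,-0.3167,0,0,-0.1811,0,0.0442,-0.4483,-0.3367,0,0,-0.1811,0,0.0442,-0.4483,-0.3367,0,0,-0.1811,0,0.0442,-0.4483,-0.3367,0,0,-0.1811,0,0.0442,-0.4483,-0.3367,0,0,-0.1811,0])

```text
time_s: 30.15
tool_pos: [0.4746, -0.2511, 0.1995]
ee_rot: [-0.001, -0.041, 0.999, 0.0]
wrist_force: [0.1, -0.0, -2.0]
finger_gap: 0.0541
finger_force: 65.0
```

```bash
python3 - <<'E'
from h import *
goto([448.4+.258*50,-254.8+1.1,53.8+48.3],4.7,15);goto([448.4,-254.8,53.8],4.7,15)
E
```

```text
[ 474.6 -251.1  199.5] 0.05408562654401633 [13.3 -1.5 97.4] [ 2.000e-04  2.602e-01 -2.000e-04]
[ 474.6 -251.1  199.5] 0.05408562654401633 [ 26.2  -1.6 145.8] [ 2.000e-04  2.602e-01 -2.000e-04]
```

Converted, 145 mm / 600 = 0.2417, -1.6 mm / 600 = -0.0027, 0.261 rad / 1.5708 = 0.1662.

Call:
step_arm(motion=[0.01,-0.0017,0.0667,0,0.0834,0,0,0.0217,-0.0025,0.1333,0,0.1662,0,0,0.0217,-0.0025,0.1617,0,0.1662,0,0,0.0317,-0.0027,0.2,0,0.1662,0,0,0.04,-0.0027,0.23,0,0.1662,0,0,0.0433,-0.0027,0.2417,0,0.1662,0,0,0.0433,-0.0027,0.2417,0,0.1662,0,0,0.0433,-0.0027,0.2417,0,0.1662,0,0])

```text
time_s: 30.95
tool_pos: [0.4496, -0.2554, 0.0554]
ee_rot: [-0.13, -0.041, 0.991, -0.006]
wrist_force: [0.2, 0.5, -0.6]
finger_gap: 0.0543
finger_force: 64.9
```

```bash
python3 - <<'E'
from h import *
print(shelf(444.2,-205.8,4.7,12.3))
c=grab('w14');x=c['pixels'][130:330,130:400];x=cv2.convertScaleAbs(x,alpha=1.6,beta=25);cv2.imwrite('pics/w14c.png',cv2.resize(cv2.cvtColor(x,cv2.COLOR_RGB2BGR),(783,580),interpolation=cv2.INTER_CUBIC))
E
```

```text
((np.float64(4.514302133561731), np.float64(0.12684682085138335), np.float64(13.571846877809339)), array([ 0.05378643, -0.01686669, -0.01288177]), array([ 0.17784825,  0.51052296, -0.56654933]), 0.05433332762160183)
```

View pics/w14c.png

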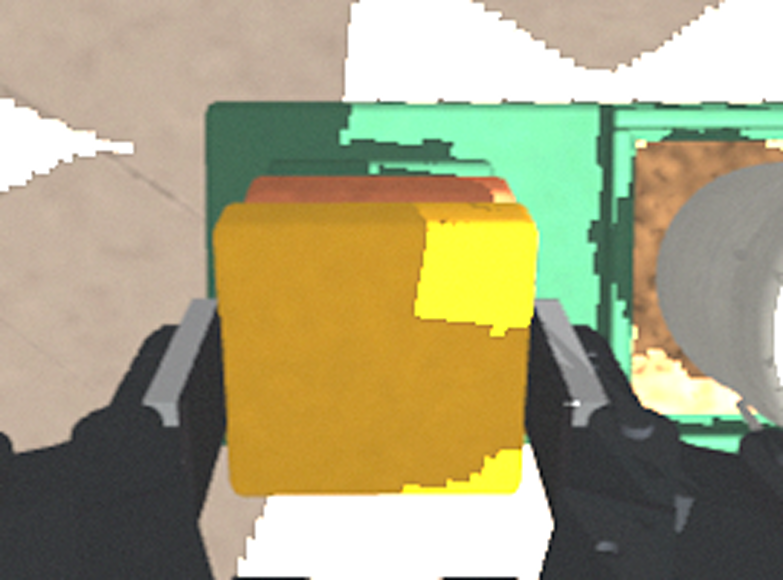

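The terracotta tile (cols 246–512, centre 379) lies parallel under the yellow one (214–537, centre 375.5). I shift +0.8 mm in y and lower.

Converted, 12.7 mm / 600 = 0.0212, 12 mm / 600 = 0.02.

Call:
step_arm(motion=[0,0.0013,0.005,0,0,0,0,0,0.0013,0.0117,0,0,0,0,0,0.0013,0.0167,0,0,0,0,0,0.0013,0.02,0,0,0,0,0,0.0013,0.0212,0,0,0,0,0,0.0013,0.0212,0,0,0,0,0,0.0013,0.0212,0,0,0,0])

```text
time_s: 31.7
tool_pos: [0.4456, -0.2552, 0.0426]
ee_rot: [-0.131, -0.04, 0.991, -0.006]
wrist_force: [0.1, -0.2, -0.3]
finger_gap: 0.0543
finger_force: 65.0
```

```bash
python3 -c "
from h import *
print(shelf(444.2,-205.8,4.7,12.3)[0],F())"
```

```text
(np.float64(5.014311132310072), np.float64(0.6176700196086571), np.float64(0.15152722392650553)) ('tool-axes force', array([-0.2, -0.2,  0.3]), array([ 445.6, -255.2,   42.6]))
```

Converted, -3.5 mm / 600 = -0.0058, -2.4 mm / 600 = -0.004.

Call:
step_arm(motion=[-0.002,0,0,0,0,0,0,-0.004,0,0.0003,0,0,0,0,-0.0058,0,0.0007,0,0,0,0,-0.0058,0,0.001,0,0,0,0,-0.0058,0,0.0013,0,0,0,0,-0.0058,0,0.0013,0,0,0,0])

```text
time_s: 32.3
tool_pos: [0.4491, -0.255, 0.0411]
ee_rot: [-0.13, -0.04, 0.991, -0.006]
wrist_force: [2.3, 2.2, 4.1]
finger_gap: 0.0544
finger_force: 65.6
```

```bash
python3 -c "
from h import *
print(shelf(444.2,-205.8,4.7,12.3)[0],F())"
```

```text
(np.float64(1.23199898108845), np.float64(0.6124293980267032), np.float64(-0.40821517522257267)) ('tool-axes force', array([-1.3,  2. , -4.6]), array([ 449.1, -255. ,   41.1]))
```

Light contact. I push down-slope to the lip.

Converted, -1.2 mm / 600 = -0.002, -0.6 mm / 600 = -0.001.

Call:
step_arm(motion=[-0.001,0,0,0,0,0,0,-0.002,0,0,0,0,0,0,-0.002,0,0,0,0,0,0])

```text
time_s: 32.6
tool_pos: [0.4493, -0.2549, 0.041]
ee_rot: [-0.131, -0.041, 0.991, -0.006]
wrist_force: [-3.1, 0.6, 10.4]
finger_gap: 0.0541
finger_force: 66.2
```

```bash
python3 -c "
from h import *
print(shelf(444.2,-205.8,4.7,12.3)[0],F())"
```

```text
(np.float64(1.0452185835728207), np.float64(0.6500391317270536), np.float64(-0.40020717956691243)) ('tool-axes force', array([ 5.6,  0.8, -9.2]), array([ 449.3, -254.9,   41. ]))
```

Converted, -1.2 mm / 600 = -0.002, -0.6 mm / 600 = -0.001.

Call:
step_arm(motion=[-0.001,0,0,0,0,0,0,-0.002,0,0,0,0,0,0,-0.002,0,0,0,0,0,0])

```text
time_s: 32.9
tool_pos: [0.4496, -0.2548, 0.0409]
ee_rot: [-0.132, -0.041, 0.99, -0.006]
wrist_force: [-7.7, -2.2, 16.1]
finger_gap: 0.0541
finger_force: 66.6
```

```bash
python3 -c "
from h import *
print(shelf(444.2,-205.8,4.7,12.3)[0],F())"
```

```text
(np.float64(0.6679124488868874), np.float64(0.6712774365728079), np.float64(-0.4190403385391903)) ('tool-axes force', array([ 11.8,  -1.5, -13.5]), array([ 449.6, -254.8,   40.9]))
```

Converted, -0.7 mm / 600 = -0.0012, -0.5 mm / 600 = -0.0008.

Call:
step_arm(motion=[0,0,-0.0008,0,0,0,0,-0.0012,0,-0.0008,0,0,0,0,-0.0012,0,-0.0008,0,0,0,0])

```text
time_s: 33.2
tool_pos: [0.4497, -0.2548, 0.0409]
ee_rot: [-0.133, -0.04, 0.99, -0.005]
wrist_force: [-11.2, -4.2, 11.6]
finger_gap: 0.0544
finger_force: 66.0
```

```bash
python3 -c "
from h import *
print(shelf(444.2,-205.8,4.7,12.3)[0],F())"
```

```text
(np.float64(0.6359470887013758), np.float64(0.7327119397558356), np.float64(-0.3798946960745013)) ('tool-axes force', array([14.2, -3.2, -8.2]), array([ 449.7, -254.8,   40.9]))
```

The tile is firmly against the lip. Releasing and retreating.

Converted, -120 mm / 600 = -0.2, -100 mm / 600 = -0.1667.

Call:
step_arm(motion=[0.0013,0,0,0,0,0,64,0.0013,0,0,0,0,0,66,0.0013,0,0,0,0,0,66,0.0013,0,-0.0083,0,0,0,66,0.0013,0,-0.0333,0,0,0,68,0.0013,0,-0.1,0,0,0,75,0.0013,0,-0.1667,0,0,0,76,0.0013,0,-0.2,0,0,0,76,0.0013,0,-0.2,0,0,0,76])

```text
time_s: 34.1
tool_pos: [0.4835, -0.2526, 0.1594]
ee_rot: [-0.129, -0.04, 0.991, -0.007]
wrist_force: [0.3, 0.3, -0.8]
finger_gap: 0.0759
finger_force: 0.0
```

Converted, -77 mm / 600 = -0.1283, -40 mm / 600 = -0.0667, 0.04 rad / 1.5708 = 0.0255.

Call:
step_arm(motion=[-0.0267,0.0083,-0.0667,0,-0.0834,0.0255,76,-0.0533,0.0167,-0.1283,0,-0.1667,0.0522,76,-0.0533,0.0167,-0.1283,0,-0.1667,0.0522,76,-0.0533,0.0167,-0.1283,0,-0.1667,0.0522,76,-0.0533,0.0167,-0.1283,0,-0.1667,0.0522,76])

```text
time_s: 34.6
tool_pos: [0.5312, -0.2378, 0.2216]
ee_rot: [-0.001, -0.001, 1.0, -0.005]
wrist_force: [0.3, 0.5, -0.6]
finger_gap: 0.0762
finger_force: 0.0
```

```bash
python3 - <<'E'
from h import *
c=grab('w15');p,r,s=pose();print(p)
print('yel',rect(c,mask(c,(20,150,60),(30,255,255)),.057))
def plane(c,cx,cy,yaw,m):
    P=cloud(c)[m>0]*1000;W=R.from_euler('z',yaw,degrees=True);S=W*R.from_euler('y',15,degrees=True)
    C=W.apply([-1.05,-50,29.25])+[cx,cy,0];d=S.inv().apply(P-C);d=d[abs(d[:,2])<45]
    A=np.c_[d[:,:2],np.ones(len(d))];k=np.linalg.lstsq(A,d[:,2],rcond=None)[0]
    print('tilt deg',np.rad2deg(k[:2]).round(2),'height',k[2].round(1),'x',np.percentile(d[:,0],[1,99]).round(1),'y',np.percentile(d[:,1],[1,99]).round(1))
plane(c,444.2,-205.8,4.7,cv2.erode(mask(c,(20,150,60),(30,255,255)),np.ones((3,3))))
b=pickle.load(open('w12.pkl','rb'));plane(b,444.2,-205.8,4.7,cv2.erode(mask(b,(3,120,60),(15,255,255)),np.ones((3,3))))
b=pickle.load(open('w6.pkl','rb'));plane(b,448.7,145.4,-4,cv2.erode(mask(b,(95,60,30),(120,255,255)),np.ones((3,3))))
x=c['pixels'][30:200,130:370];x=cv2.convertScaleAbs(x,alpha=1.5,beta=15);cv2.imwrite('pics/w15c.png',cv2.resize(cv2.cvtColor(x,cv2.COLOR_RGB2BGR),(792,561),interpolation=cv2.INTER_CUBIC))
E
```

```text
[ 531.21123204 -237.76621985  221.37783734]
yel ([452.7, -255.7, 55.0, 56.7, 4.7], array([245.,  99.]))
tilt deg [ 0.29 -0.09] height 28.8 x [-27.9  24.9] y [-26.1  26.1]
tilt deg [ 8.65 -6.36] height 12.9 x [-28.   65.4] y [-25.7 315.4]
tilt deg [ 0.39 -0.15] height 14.9 x [-27.6  25.3] y [-26.1  26.1]
```

View pics/w15c.png

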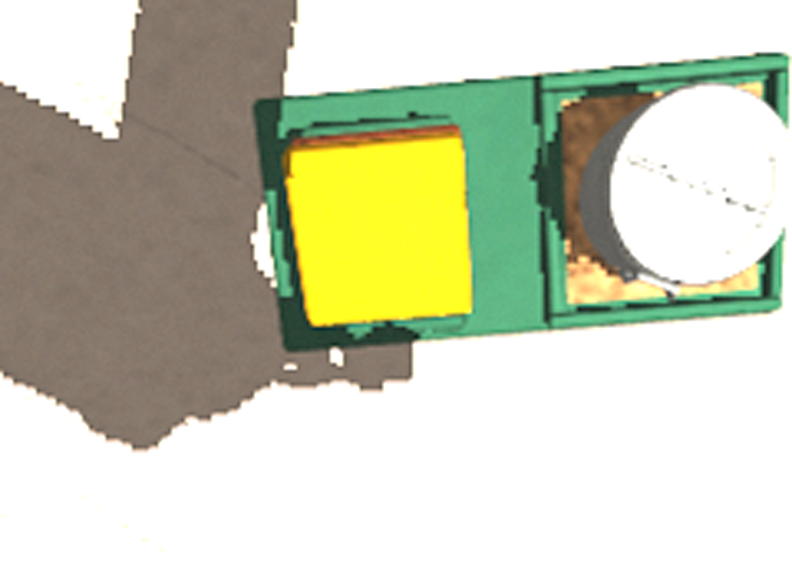

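The final view shows the yellow tile flat on the terracotta, parallel and centred, and against the lip at (385,235). The canister stands in its bay at (695,185).

```bash
python3 -c "
from plant import finish_job
print(finish_job())"
```

```text
the job is handed in; nothing more can be done
None
```

I made up both caddies and handed the job in at about 35 s of robot time: jar and blue tile in the wooden caddy, canister and the terracotta and yellow stack in the green one; the last wrist views of each showed the tiles flat and centred, and the push force indicated each was against its lip.

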